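Level the counter shelf

ROBOT

A 7-joint arm with a two-finger parallel gripper is mounted at the origin on the work surface. World frame = base frame: x ahead of the robot, y to its left, z up, the work surface at z = 0. Lengths are in m, angles in rad, forces in N, time in s.
With the tool pointing down it reaches from about 0.35 to 0.9 m from the base axis. Payload 7.2 kg.
Tool frame: the origin (TCP) lies between the finger pads; the fingertips stand 22 mm ahead of it and the grasp point (between the pads) lies 3 mm ahead of it (arm.tip_extent is the distance from the TCP to the fingertips, in m); z points along the fingers, y is the line along which they close (so a half turn about z gives the same grasp; the last joint's range is limited). The gripper opens to 88 mm and grips with 3 to 60 N. Pads are 20 mm wide; open, the fingers measure 115 mm over their backs; the gripper's body (75 mm by 178 mm) begins 61 mm behind the grasp point.
Start: joints at [1.084, 0.411, -0.013, 1.596, 0.006, 1.134, -0.082], TCP at [0.254, -0.571, 0.245] pointing down, gripper open.
Joint ranges: [-2.95, 2.95], [-0.29, 1.99], [-1.47, 1.44], [0.14, 2.54], [-1.03, 4.17], [0.13, 1.85], [-2.86, 2.86]. Speed limits (rad/s): [2.39, 2.39, 3.01, 3.01, 3.14, 3.14, 3.14].

INTERFACE

Orientations are given as [roll, pitch, yaw] about the fixed x, y, z axes, in that order (R = Rz(yaw) Ry(pitch) Rx(roll)).
In Python, from workcell import arm, get_image, get_calibration, order gives the robot as it stands.
- The arm moves only by the tool send_rows, never from a script. Its argument "increments" is text: rows parted by semicolons, each of 7 numbers parted by spaces: the finger opening in m, from 0 to 0.0878, then the shift along the tool's x, y, z in m, then the turn, a rotation vector about the tool's x, y, z in rad. In form: gripper x y z rx ry rz; .... A call has 1 to 8 rows; each row is the pose to reach, as a shift and turn from the pose commanded when the call began, along the tool's axes at that moment; what a row does not reach only later rows make up. A row lasts 1/10 s, in which the tool goes at most 50 mm and 8.59 degrees, less where a joint would pass 70% of its speed; a pose out of reach is approached as far as the arm can. A call with a gripper value outside its range is refused whole. The fingers move at their own pace and stop on an object; "squeeze" is the grip in N (left out, the last holds). Time passes only in rows, so rows that repeat a pose let the fingers close. It gives the time, the measured TCP pose, the force, the opening and the grip force at its end, in the units of the state.
- arm.state(): the state, without advancing time (a new reading comes with each control period).
- get_image(name): name is "side" or "top" or "wrist"; returns the picture (420x560x3 uint8, red, green, blue); there is no depth.
- get_calibration(name): a dict with "fovy" (degrees; the focal length in pixels is half the picture's height over the tangent of half this angle, whatever the lens; pixels are square), "cx", "cy" (the principal point, pixels), "origin" and "attitude" of the camera in the world; the wrist camera has in their place "tool_from_camera" (4x4, takes a point from camera to tool coordinates, whose origin is the TCP and whose axes are the flange's). Camera axes: x right, y up, looking along -z (the intrinsics and any distortion apply to the point x, -y, -z); pixel columns grow to the right and rows downward; lengths in m; the calibration is good to about 2 mm. A picture is of the moment at which its call begins: read the wrist's pose just before it. get_calibration takes no time and is no camera call.
- order.job_done(): hands the job in; it is judged then, once.
The state is a dict: "t": time; "joint_positions": joint angles; "dq": joint speeds; "joint_efforts": joint torques, N m; "ee_pos": TCP position; "orientation": TCP orientation; "wrist_force": force on the tool from outside, world axes, zero at the start; "moment": the same for the moment, N m; "finger_gap": finger opening in m; "finger_force": force on a finger pad.
Only numpy, scipy, OpenCV 4.12 (cv2) and the standard library are available. Lean on these libraries where they do the work, as an engineer would, in place of code of your own. Each camera call takes 0.05 s, during which the arm holds its last target. There are 200 camera calls.

TASK

The white counter shelf slopes down towards its adjustable foot. Take the T-handle key from the wooden block, plug its square end fully home into the square socket on top of the foot's leg, and turn it until the bubble of the spirit level on the shelf rests in the middle between the two lines; leave the key in the socket. Then press the level down on the shelf from above with a light, steady push of about 10 N, so that it is firmly bedded and the bubble still stands in the middle under load, and finish while still pressing; leave everything else standing where it is.

Things in the scene. Friction and masses are not known exactly. Their poses are not given: they have to be found in the camera images.
- key_grip (a point): Middle of the handle of the dark steel T-handle key (0.2 kg), which stands upright in one of the two holes of the wooden block. The handle is a bar 70 mm long (this point's x), 16 mm thick (y) and 20 mm high (z, up). Under it: a round shank 12 mm thick, 34 mm long, a collar 30 mm across, 6 mm high, and the square plug. The point is 50 mm above the collar's underside, 70 mm above the plug's end.
- key_tip (a point): Centre of the lower end of the key's plug, axes as key_grip, 70 mm below it. The plug is 14 x 14 mm, 20 mm long, sides parallel to the bar's sides and ends, the last 5 mm tapered. The collar's underside rests on the block now, and on the foot's head when the plug is fully home. With the plug in the socket there is play: up to about 0.2 rad of the first turning may move nothing.
- block: Wooden block 60 mm (x) by 130 mm (y), 35 mm high, with a hole 40 mm either side of its middle along y. Fixed. Origin at its underside. The key stands in one hole, a bottle stopper in the other.
- socket (a point): Centre of the mouth of the square socket in the steel head of the levelling foot. The head looks out of the top of the shelf's single square tube leg (50 mm), 127 mm above the counter, about 2 mm proud. The hole is 15.6 mm square, with a 2 mm chamfer, 23 mm deep, its sides along this point's x and y (z up); it turns with the foot, which stays at its height.
- foot: The levelling foot (spindle, head and pad). Origin on the counter on the vertical axis of turning. Turned clockwise seen from above it lifts its end of the shelf, about 1 mm per rad. At the start that end is always too low: the level place is some 0.6 to 1.8 rad clockwise from there. It turns stiffly (0.12 N m) and stays where it is left.
- level_mid (a point): Centre of the spirit level, an aluminium bar 200 mm long (x), 24 mm wide (y), 48 mm high (z, up), 0.5 kg, lying loose on the shelf along its length; 24 mm above the shelf, 24 mm below the level's top. Its +x end points away from the levelling foot. The middle 66 mm of the top is the vial's window with two black lines 19 mm apart; press on the plain top beside it, on one or both sides.
- bubble (a joint): Place of the bubble in the level's vial (m) along the level's x: 0 in the middle between the lines, positive towards the +x end, away from the levelling foot. The 14 mm bubble goes to the higher end, moves about 6 mm per rad of the foot's turn and takes about 1 s to come to rest. Clockwise turning lowers the value.
- shelf: White counter shelf: board 170 x 300 mm, 18 mm thick, top 125 mm above the counter, two plain legs at one end, the tube leg at the other. Origin on the counter, 160 mm along +y from the foot's axis; y runs from the foot to the plain legs, z up. The board spans y -135 to 165 mm, x -85 to 85 mm; the level lies along y near x = -40 mm, two jars stand near x = 52 mm.
- stopper: Bystander: steel bottle stopper with a cork, in the other hole of the wooden block, 80 mm from the key; its top is 36 mm above the block. Origin at its lower end.
- jar1: Bystander: small glass jar with a steel lid on the shelf, 54 mm across, 80 mm high. Origin at its underside.
- jar2: Bystander: small labelled glass jar on the shelf, 50 mm across, 72 mm high. Origin at its underside.
- tumbler1: Bystander: drinking glass on the counter, 68 mm across, 90 mm high. Origin at its underside.
- tumbler2: Bystander: drinking glass on the counter, 64 mm across, 100 mm high. Origin at its underside.
- tub: Bystander: white food tub with a green lid, 96 x 136 mm, 53 mm high. Origin at its underside.
- syrup: Bystander: yellow squeeze bottle, 60 mm across, 170 mm high. Origin at its underside.
Mind the look-alikes: they are no part of the job. Of the things that look like the part that bears level_mid, the smaller one is meant. What is shaped like the part that bears key_grip but blue is not meant.

How it is judged:
By the outcome, as a careful person would: the job done as asked, in the order asked, and still so for the second after the job is handed in, while the arm keeps its last pose, push and grip.
It also fails if it takes over 58 s, if anything falls off the work surface, if the arm or the gripper's body presses on something with over 40 N, if the wrist force passes 120 N, or if a joint passes its speed limit or range.

## Working session

There is one attempt and no reset: what is moved stays moved. The work goes in short steps, Python scripts to look and compute and a tool call to move; the robot and the scene stay as the last step left them, time stands still between calls to the robot, and variables do not carry over. Pictures are saved under pics/ and viewed, at most 10 in all, crops included, and the job is handed in when it is done.

Besides the shell and the picture viewer there is one more tool, called after "Request:" by a JSON object that holds its "name" and its "arguments", one argument or row to a line. send_rows: Moves the arm, as the interface text tells. Its arguments: {"type":"object","properties":{"increments":{"type":"string"},"squeeze":{"type":"number"}},"required":["increments"]}

```bash
ls; mkdir -p pics
python3 - <<'E'
from workcell import arm,get_image,get_calibration
import cv2
for n in("top","side","wrist"):
    c=get_calibration(n);print(n,c)
    cv2.imwrite(f"pics/{n}0.png",cv2.cvtColor(get_image(n),cv2.COLOR_RGB2BGR))
print(arm.state())
E
```

```text
pics
top {'fovy': 56.412150041903345, 'cx': 287.05371635751607, 'cy': 207.42113427260284, 'origin': array([ 0.34023459, -0.13174902,  0.91656289]), 'attitude': array([ 0.18342968,  0.01866779, -1.59495973])}
side {'fovy': 57.73981946142526, 'cx': 273.8922745498053, 'cy': 211.53581116839177, 'origin': array([ 0.36801458, -0.77795514,  0.88890554]), 'attitude': array([ 0.72413793,  0.01675102, -0.20364148])}
wrist {'fovy': 60.99626984868734, 'cx': 280.2842679698928, 'cy': 204.78910638273737, 'tool_from_camera': array([[-1.20761726e-04,  9.68387898e-01,  2.49449123e-01,
         6.75499660e-02],
       [ 9.99998770e-01,  5.07053217e-04, -1.48432120e-03,
        -1.30848745e-03],
       [-1.56388267e-03,  2.49448637e-01, -9.68386768e-01,
        -1.40763358e-01],
       [ 0.00000000e+00,  0.00000000e+00,  0.00000000e+00,
         1.00000000e+00]])}
{'t': 0.15, 'joint_positions': array([ 1.08380603,  0.41174417, -0.01266347,  1.59683259,  0.00561247,
        1.13432559, -0.08221873]), 'dq': array([ 2.44740273e-04, -3.88187281e-03,  7.91173071e-05, -9.20313653e-04,
        5.02296298e-04,  1.34265566e-03,  1.38951803e-03]), 'joint_efforts': array([ 8.21232352e-04, -5.88329566e+01,  6.41861334e-01, -2.91292942e+01,
       -5.38189500e-02,  1.58056675e-02,  6.34247931e-05]), 'ee_pos': array([ 0.25395314, -0.57068236,  0.24399293]), 'orientation': array([-3.14032394e+00,  1.19955169e-04,  4.18755978e-01]), 'wrist_force': array([0.09925752, 0.17029886, 0.17360965]), 'moment': array([0.02820519, 0.00962202, 0.03285875]), 'finger_force': 0.0, 'finger_gap': 0.08814994552086398}
```

View pics/top0.png

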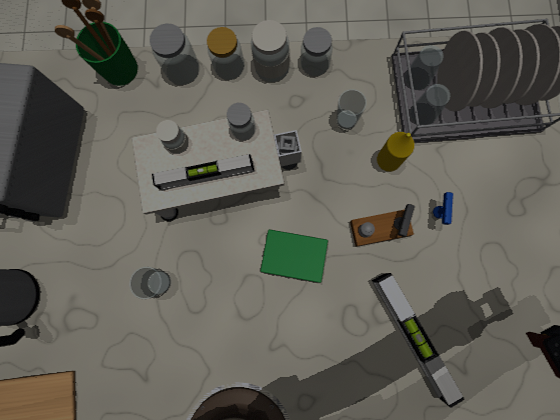

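View pics/side0.png

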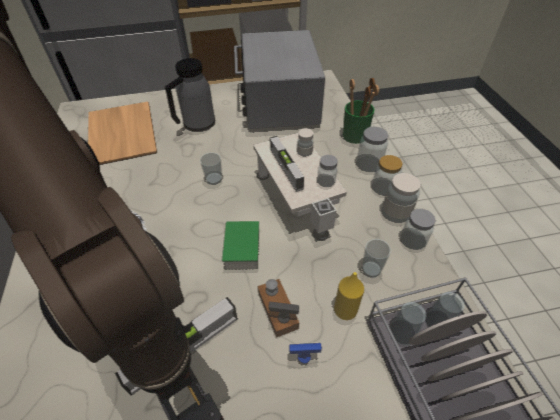

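Top view: key at about (406,220), stopper at (367,230), socket at (288,143), and the small level from (155,180) to (253,163). The side view shows the same layout. I'll enlarge the key and foot areas to pick pixels.

```bash
cat > h.py <<'E'
import numpy as np, cv2
from scipy.spatial.transform import Rotation as R
from workcell import arm,get_image,get_calibration
def cam(n,st=None):
    c=get_calibration(n); f=210/np.tan(np.radians(c['fovy']/2))
    if n=='wrist':
        st=st or arm.state(); T=np.eye(4);T[:3,:3]=R.from_euler('xyz',st['orientation']).as_matrix();T[:3,3]=st['ee_pos']
        T=T@c['tool_from_camera']; return f,c['cx'],c['cy'],T[:3,:3],T[:3,3]
    return f,c['cx'],c['cy'],R.from_euler('xyz',c['attitude']).as_matrix(),c['origin']
def ray(k,p):
    f,cx,cy,A,o=k; d=A@np.array([(p[0]-cx)/f,-(p[1]-cy)/f,-1]); return o,d/np.linalg.norm(d)
def onz(k,p,z):
    o,d=ray(k,p); return o+d*(z-o[2])/d[2]
def proj(k,P):
    f,cx,cy,A,o=k; q=A.T@(np.asarray(P)-o); return np.array([cx-f*q[0]/q[2],cy+f*q[1]/q[2]])
def tri(*kp):
    M=np.zeros((3,3));b=np.zeros(3)
    for k,p in kp:
        o,d=ray(k,p);Q=np.eye(3)-np.outer(d,d);M+=Q;b+=Q@o
    x=np.linalg.solve(M,b); return x,[np.linalg.norm(np.cross(x-ray(k,p)[0],ray(k,p)[1])) for k,p in kp]
def grab(n):
    st=arm.state(); return cam(n,st) if n=='wrist' else cam(n), cv2.cvtColor(get_image(n),cv2.COLOR_RGB2BGR)
E
python3 - <<'E'
from h import *
t=cv2.imread('pics/top0.png');s=cv2.imread('pics/side0.png')
def c(i,x,y,w=100,h=75): return cv2.resize(i[y:y+h,x:x+w],(400,300),interpolation=cv2.INTER_CUBIC)
o=np.vstack([np.hstack([c(t,345,185),c(t,230,110)]),np.hstack([c(s,240,265),c(s,275,170)])])
cv2.imwrite('pics/c1.png',o)
E
```

```text
(no output)
```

View pics/c1.png

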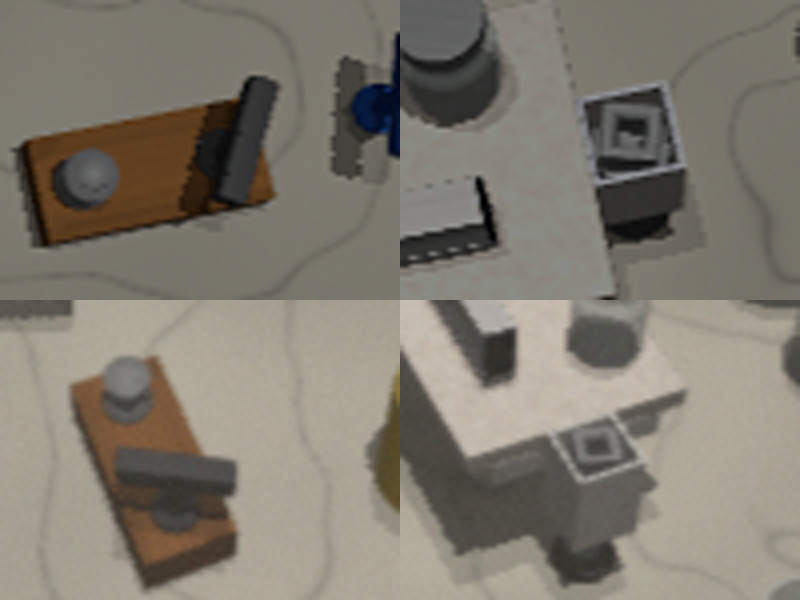

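The crops show the key bar from (262,85) to (235,195), centre at top-view px (406.8,220) and side-view px (284,308). The socket is at top px (288,143) and side px (325,206), with its sides rotated slightly.

Run:
```python
from h import *
t=cam('top');s=cam('side')
print('key',tri((t,(406.8,220)),(s,(284,308))), onz(t,(406.8,220),.09))
a=onz(t,(345+262/4,185+79/4),.095);b=onz(t,(345+232/4,185+200/4),.095);print('bar',a,b,np.linalg.norm(a-b),np.arctan2(*(b-a)[1::-1]))
print('sock',tri((t,(288,143)),(s,(325,206))), onz(t,(288,143),.127))
f=[onz(t,p,.173) for p in [(155,180),(253,161)]];print('lev',f,np.linalg.norm(f[1]-f[0]))
q=[(230+x/4,110+y/4) for x,y in [(605,104),(667,106),(662,162),(601,157)]]
q=[(230+(x-400)/4,110+y/4) for x,y in [(605,104),(667,106),(662,162),(601,157)]]
P=np.array([onz(t,p,.129) for p in q]);print(P.mean(0),[np.arctan2(*(P[i]-P[i-1])[1::-1]) for i in range(4)],[np.linalg.norm(P[i]-P[i-1]) for i in range(4)])
q=[(230+(x-400)/4,110+y/4) for x,y in [(582,100),(668,84),(685,168),(598,184)]]
P=np.array([onz(t,p,.125) for p in q]);print('tube',P.mean(0),[np.arctan2(*(P[i]-P[i-1])[1::-1]) for i in range(4)],[np.linalg.norm(P[i]-P[i-1]) for i in range(4)])
print(R.from_euler('xyz',arm.state()['orientation']).as_matrix())
for n,p in [('stop',(367,229)),('st',(372,112))]: print(n,onz(t,p,.06))
```

```text
key (array([ 0.46082198, -0.37464857,  0.08598477]), [np.float64(0.0004745445652880517), np.float64(0.000474544565288129)]) [ 0.45976219 -0.37347271  0.09      ]
bar [ 0.49152382 -0.38243185  0.095     ] [ 0.4275342  -0.36156591  0.095     ] 0.06730571479748955 2.826381294059311
sock (array([ 0.62826565, -0.12584895,  0.12631394]), [np.float64(0.0022942966301673193), np.float64(0.002294296630167203)]) [ 0.62557861 -0.12590288  0.127     ]
lev [array([0.54060774, 0.13755906, 0.173     ]), array([ 0.57374386, -0.05609764,  0.173     ])] 0.1964711686001554
[ 0.62473953 -0.12683271  0.129     ] [np.float64(-0.09311081826377064), np.float64(-1.6359837701820505), np.float64(3.0282825182804447), np.float64(1.4548175734408886)] [np.float64(0.02941317642755538), np.float64(0.032846941836093276), np.float64(0.031073218686036314), np.float64(0.03221494484313194)]
tube [ 0.62529345 -0.12651336  0.125     ] [np.float64(0.1598598174082194), np.float64(-1.4083157226068905), np.float64(-2.9810567223461333), np.float64(1.7302208177267442)] [np.float64(0.04750103898022472), np.float64(0.04664866456185569), np.float64(0.047643627286587054), np.float64(0.04668072129456304)]
[[ 9.13595490e-01  4.06623769e-01 -6.25479099e-04]
 [ 4.06624232e-01 -9.13594823e-01  1.11031212e-03]
 [-1.19955169e-04 -1.26871110e-03 -9.99999188e-01]]
stop [ 0.44651416 -0.29383676  0.06      ]
st [ 0.71921771 -0.32213856  0.06      ]
```

Request:
{"name": "send_rows", "arguments": {
  "increments": "0.05 0.045 -0.016 0.005 0 0 0.12; 0.05 0.09 -0.032 0.01 0 0 0.25; 0.05 0.135 -0.048 0.015 0 0 0.38; 0.05 0.18 -0.064 0.02 0 0 0.51; 0.05 0.225 -0.08 0.025 0 0 0.64; 0.05 0.268 -0.096 0.029 0 0 0.734; 0.05 0.268 -0.096 0.029 0 0 0.734; 0.05 0.268 -0.096 0.029 0 0 0.734"
}}

```text
t: 0.95
ee_pos: [0.4607, -0.373, 0.2152]
orientation: [-3.141, 0.001, -0.311]
wrist_force: [0.2, -0.2, 0.8]
finger_gap: 0.0497
finger_force: 0.0
```

Run:
```python
from h import *
k,i=grab('wrist');cv2.imwrite('pics/w1.png',i);s=arm.state();print(s['t'],s['ee_pos'],s['orientation'],s['joint_positions'],s['dq'].round(3),s['wrist_force'])
print('proj',proj(k,[.460,-.374,.095]))
```

```text
1.0 [ 0.45954806 -0.37456506  0.21540666] [ 3.14104961e+00  7.69788044e-04 -3.13910623e-01] [ 0.5773155   0.38210677  0.03230057  1.71400176 -0.01305495  1.04628144
 -1.27087382] [ 0.03  -0.007  0.017 -0.001  0.     0.003 -0.   ] [-0.82092061 -0.40240921  0.20842886]
proj [282.49332767 204.90527506]
```

View pics/w1.png

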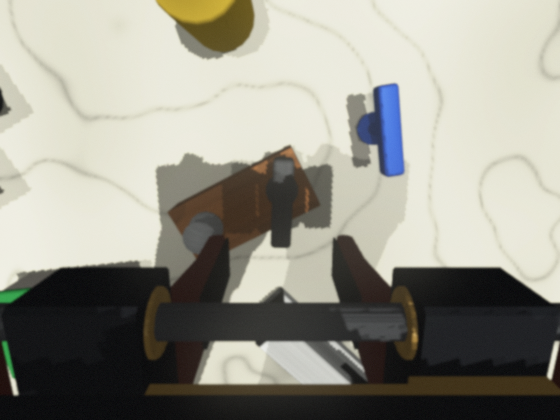

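The wrist view shows the key bar from (283,158) to (281,247), centred near (282,203). That is within about 1 mm of the prediction at (282.5,205). Next I'll look at the socket from the same relative pose, at the yaw I'll insert with (1.47).

Request:
{"name": "send_rows", "arguments": {
  "increments": "0.05 0.01 -0.03 -0.034 0 0 -0.14; 0.05 0.02 -0.075 -0.034 0 0 -0.28; 0.05 0.033 -0.12 -0.034 0 0 -0.42; 0.05 0.045 -0.165 -0.034 0 0 -0.56; 0.05 0.058 -0.21 -0.034 0 0 -0.7; 0.05 0.07 -0.25 -0.034 0 0 -0.84; 0.05 0.0806 -0.2875 -0.034 0 0 -0.98; 0.05 0.0806 -0.2875 -0.034 0 0 -1.1"
}}

```text
t: 1.8
ee_pos: [0.6276, -0.1215, 0.2495]
orientation: [-3.14, -0.003, 0.796]
wrist_force: [-0.2, -0.6, -0.6]
finger_gap: 0.05
finger_force: 0.0
```

Request:
{"name": "send_rows", "arguments": {
  "increments": "0.05 0 0 0 0 0 -0.14; 0.05 0 0 0 0 0 -0.28; 0.05 0 0 0 0 0 -0.42; 0.05 0 0 0 0 0 -0.56; 0.05 0 0 0 0 0 -0.685; 0.05 0 0 0 0 0 -0.685; 0.05 0 0 0 0 0 -0.685"
}}

```text
t: 2.5
ee_pos: [0.6253, -0.128, 0.2496]
orientation: [-3.141, 0.001, 1.464]
wrist_force: [-0.6, 0.1, 0.4]
finger_gap: 0.05
finger_force: 0.0
```

Run:
```python
from h import *
k,i=grab('wrist');cv2.imwrite('pics/w2.png',i);s=arm.state();print(s['t'],s['ee_pos'],s['orientation'],s['joint_positions'])
print('proj',proj(k,[.6255,-.126,.129]))
w=cv2.imread('pics/w1.png')
```

```text
2.55 [ 0.62535549 -0.12745518  0.24960776] [-3.14149915e+00  4.43229079e-04  1.46461968e+00] [ 0.41349266  0.4649149  -0.4128685   1.53411575  0.19598112  1.18372896
 -0.14070845]
proj [281.28190063 203.59108144]
```

View pics/w2.png

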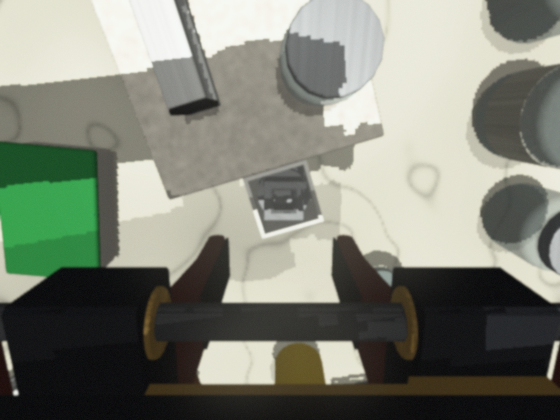

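The socket is near (283,199), within a few pixels of the predicted (281,203.6). I'll zoom in on both views together for sub-millimetre picks.

Run:
```python
from h import *
a=cv2.imread('pics/w1.png')[145:255,232:332];b=cv2.imread('pics/w2.png')[155:245,235:331]
f=lambda i,w:cv2.resize(cv2.convertScaleAbs(i,alpha=1.6,beta=10),None,fx=w,fy=w,interpolation=cv2.INTER_CUBIC)
o=np.zeros((440,800,3),np.uint8);A=f(a,4);B=f(b,4);o[:440,:400]=A;o[:360,400:784]=B
cv2.imwrite('pics/c2.png',o)
```

```text
(no output)
```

View pics/c2.png

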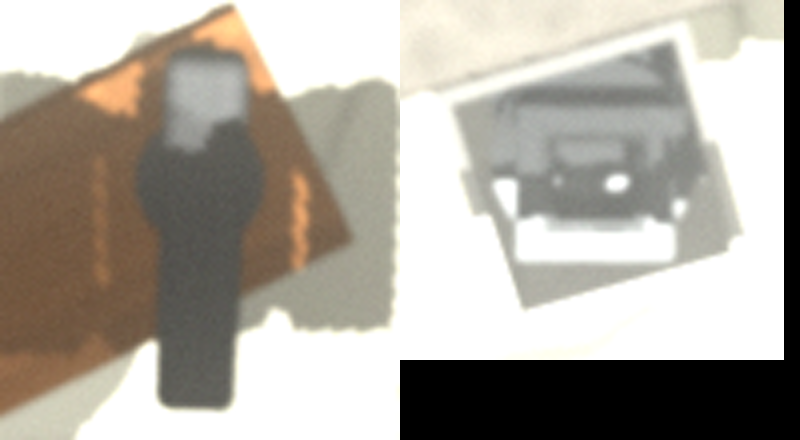

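Key: the bar is rotated +0.03 rad in the image. Socket: the head's bottom edge is horizontal, from (516,262) to (676,262), so the yaw matches. The gripper's shadow hides the top edges, so I'll read intensity profiles instead.

Run:
```python
from h import *
g=cv2.cvtColor(cv2.imread('pics/w2.png'),cv2.COLOR_BGR2GRAY).astype(int)
print('rows160-225 @cols 279-287',g[160:226,279:288].mean(1).astype(int).tolist())
print('@cols 267-269',g[160:226,267:270].mean(1).astype(int).tolist())
for r in (186,195,203,212,217): print(r,'cols255-312',g[r-1:r+2,255:312].mean(0).astype(int).tolist())
```

```text
rows160-225 @cols 279-287 [144, 143, 141, 137, 131, 130, 139, 149, 155, 149, 135, 120, 110, 104, 103, 98, 88, 79, 72, 71, 75, 84, 95, 101, 103, 103, 103, 100, 95, 91, 95, 100, 103, 103, 101, 93, 84, 79, 80, 86, 92, 93, 87, 79, 75, 74, 73, 74, 75, 87, 107, 120, 130, 155, 175, 183, 183, 182, 176, 159, 132, 110, 103, 102, 103, 104]
@cols 267-269 [142, 143, 144, 144, 146, 146, 146, 144, 134, 125, 129, 144, 154, 156, 144, 121, 96, 80, 73, 72, 77, 89, 96, 102, 102, 102, 103, 103, 103, 101, 103, 104, 103, 104, 104, 104, 104, 100, 91, 82, 78, 81, 79, 80, 80, 80, 79, 82, 101, 135, 163, 174, 178, 181, 182, 182, 182, 180, 176, 160, 134, 112, 104, 104, 105, 103]
186 cols255-312 [101, 100, 101, 99, 99, 100, 99, 98, 96, 98, 101, 103, 103, 103, 102, 101, 101, 102, 102, 102, 101, 102, 103, 103, 102, 103, 102, 101, 102, 101, 103, 102, 102, 102, 104, 103, 101, 103, 102, 102, 103, 103, 102, 103, 105, 104, 105, 104, 105, 105, 101, 95, 90, 97, 119, 143, 158]
195 cols255-312 [99, 98, 98, 98, 98, 97, 94, 93, 93, 98, 102, 104, 105, 104, 102, 99, 95, 89, 83, 82, 85, 90, 94, 98, 97, 97, 96, 96, 93, 91, 90, 88
[... 264 characters left out ...]
 101, 96, 85, 78, 75, 76, 76, 78, 79, 80, 79, 81, 83, 89, 94, 95, 93, 92, 93, 97, 100, 102, 102]
212 cols255-312 [238, 234, 212, 159, 114, 101, 100, 103, 120, 148, 170, 178, 179, 178, 176, 168, 150, 141, 137, 136, 135, 136, 138, 139, 141, 139, 140, 141, 135, 132, 130, 129, 129, 129, 130, 132, 137, 139, 140, 141, 147, 161, 175, 177, 173, 169, 166, 154, 132, 113, 103, 102, 103, 102, 103, 103, 103]
217 cols255-312 [227, 237, 239, 232, 196, 141, 108, 105, 122, 150, 170, 178, 179, 179, 180, 180, 181, 180, 180, 179, 178, 177, 176, 176, 176, 177, 178, 180, 182, 182, 183, 184, 184, 184, 184, 183, 183, 183, 183, 182, 181, 182, 181, 182, 182, 182, 179, 167, 141, 116, 105, 105, 105, 105, 104, 106, 106]
```

Run:
```python
from h import *
def mk(pos,eul): return cam('wrist',{'ee_pos':np.array(pos),'orientation':np.array(eul)})
k1=mk([0.45954806,-0.37456506,0.21540666],[3.14104961,7.698e-4,-.3139106])
k2=mk([0.62535549,-0.12745518,0.24960776],[-3.14149915,4.43e-4,1.4646197])
S=onz(k2,(283.4,200.3),.129)
lo=onz(k1,(281.1,247),.095);hi=onz(k1,(283.6,160.5),.095);K=(lo+hi)/2
print('S',S,'K',K,np.linalg.norm(hi-lo),'yaw',np.arctan2(*(hi-lo)[1::-1]))
for n,P,p,y in(('key tool',K,[0.45954806,-0.37456506],-.3139),('sock tool',S,[0.62535549,-0.12745518],1.4646)):
    d=P[:2]-p; print(n,np.cos(y)*d[0]+np.sin(y)*d[1],np.sin(y)*d[0]-np.cos(y)*d[1])
t=cam('top');b=onz(t,(406.8,220),.093)
```

```text
S [ 0.62746132 -0.12308773  0.129     ] K [ 0.46005823 -0.37566535  0.095     ] 0.06762170187411684 yaw -0.3405594286575375
key tool 0.0008249781353802927 0.0008889965357762426
sock tool 0.004566057420237879 0.0016310327079223604
```

Request:
{"name": "send_rows", "arguments": {
  "increments": "0.05 -0.035 -0.018 0 0 0 0.14; 0.05 -0.075 -0.039 0 0 0 0.28; 0.05 -0.115 -0.06 0 0 0 0.42; 0.05 -0.155 -0.081 0 0 0 0.56; 0.05 -0.195 -0.102 0 0 0 0.7; 0.05 -0.235 -0.123 0 0 0 0.84; 0.05 -0.2643 -0.1381 0 0 0 0.98; 0.05 -0.2643 -0.1381 0 0 0 1.12"
}}

```text
t: 3.35
ee_pos: [0.4573, -0.3808, 0.2499]
orientation: [3.139, 0.002, 0.333]
wrist_force: [0.6, -0.3, 0.2]
finger_gap: 0.0502
finger_force: 0.0
```

Request:
{"name": "send_rows", "arguments": {
  "increments": "0.05 0 0 0.01 0 0 0.14; 0.05 0 0 0.03 0 0 0.28; 0.05 0 0 0.05 0 0 0.42; 0.05 0 0 0.07 0 0 0.56; 0.05 0 0 0.09 0 0 0.685; 0.05 0 0 0.11 0 0 0.685; 0.05 0 0 0.11 0 0 0.685; 0.05 0 0 0.11 0 0 0.685"
}}

```text
t: 4.15
ee_pos: [0.4616, -0.3751, 0.14]
orientation: [3.142, 0.0, -0.336]
wrist_force: [1.1, 0.3, -0.4]
finger_gap: 0.0499
finger_force: 0.0
```

```bash
cat >> h.py <<'E'
def inc(P,yaw):
    s=arm.state();y=s['orientation'][2];d=np.array(P)-s['ee_pos'];A=R.from_euler('xyz',s['orientation']).as_matrix()
    print('t',s['t'],'at',s['ee_pos'].round(4),s['orientation'].round(4),'F',s['wrist_force'].round(1),'gap',round(s['finger_gap'],4),'inc',(A.T@d).round(4),'rz',round(y-yaw,4))
E
python3 -c "
from h import *
inc([.46006,-.37567,.088],-.3406)"
```

```text
t 4.15 at [ 0.4616 -0.3751  0.14  ] [ 3.1415e+00  3.0000e-04 -3.3610e-01] F [ 1.1  0.3 -0.4] gap 0.0499 inc [-0.0013  0.001   0.052 ] rz 0.0045
```

Request:
{"name": "send_rows", "arguments": {
  "increments": "0.05 0 0 0.02 0 0 0.003; 0.05 0 0 0.04 0 0 0.003; 0.05 0 0 0.052 0 0 0.003; 0.05 0 0 0.052 0 0 0.003; 0.05 0 0 0.052 0 0 0.003; 0.05 0 0 0.052 0 0 0.003"
}}

```text
t: 4.75
ee_pos: [0.4623, -0.3756, 0.0889]
orientation: [3.141, -0.002, -0.338]
wrist_force: [-0.5, 0.6, -0.1]
finger_gap: 0.05
finger_force: 0.0
```

```bash
python3 -c "
from h import *
inc([.46006,-.37567,.088],-.3406)"
```

```text
t 4.75 at [ 0.4623 -0.3756  0.0889] [ 3.141e+00 -1.800e-03 -3.384e-01] F [-0.5  0.6 -0.1] gap 0.05 inc [-0.0021  0.0008  0.0009] rz 0.0022
```

Request:
{"name": "send_rows", "arguments": {
  "increments": "0.05 -0.0015 0.0005 0.001 0 0 0.002; 0.03 -0.0015 0.0005 0.001 0 0 0.002; 0.0 -0.0015 0.0005 0.001 0 0 0.002; 0.0 -0.0015 0.0005 0.001 0 0 0.002; 0.0 -0.0015 0.0005 0.001 0 0 0.002; 0.0 -0.0015 0.0005 0.001 0 0 0.002; 0.0 -0.0015 0.0005 0.001 0 0 0.002; 0.0 -0.0015 0.0005 0.001 0 0 0.002",
  "squeeze": 40
}}

```text
t: 5.55
ee_pos: [0.4601, -0.3748, 0.0866]
orientation: [-3.141, 0.0, -0.34]
wrist_force: [-0.2, -0.4, 0.3]
finger_gap: 0.016
finger_force: 40.0
```

```bash
python3 -c "
from h import *
inc([.46006,-.37567,.088],-.3406);s=arm.state();print(s['finger_force'],s['moment'])"
```

```text
t 5.55 at [ 0.4601 -0.3748  0.0866] [-3.1414e+00  2.0000e-04 -3.4010e-01] F [-0.2 -0.4  0.3] gap 0.016 inc [ 0.0002  0.0008 -0.0014] rz 0.0005
39.99683439731598 [ 0.18820043 -0.07008667  0.0170132 ]
```

Key gripped (gap 16 mm, almost no side force). I'll lift it and move to a hover short of the socket, where the camera can see the socket ahead of the bar.

Request:
{"name": "send_rows", "arguments": {
  "increments": "0 0 0 -0.02 0 0 0; 0 0 0 -0.05 0 0 0; 0 0 0 -0.09 0 0 0; 0 0 0 -0.13 0 0 0; 0 0 0 -0.165 0 0 -0.06; 0 0.01 -0.03 -0.165 0 0 -0.2; 0 0.025 -0.07 -0.165 0 0 -0.34; 0 0.04 -0.11 -0.165 0 0 -0.48"
}}

```text
t: 6.35
ee_pos: [0.5346, -0.2841, 0.2518]
orientation: [3.141, 0.0, 0.144]
wrist_force: [0.7, 0.4, -3.0]
finger_gap: 0.0154
finger_force: 40.0
```

```bash
python3 -c "
from h import *
inc([.6205,-.188,.23],1.4646);print(arm.state()['finger_force'])"
```

```text
t 6.35 at [ 0.5346 -0.2841  0.2518] [3.1412e+00 1.0000e-04 1.4370e-01] F [ 0.7  0.4 -3. ] gap 0.0154 inc [ 0.0987 -0.0828  0.0218] rz -1.3209
39.994348883628845
```

Request:
{"name": "send_rows", "arguments": {
  "increments": "0 0.025 -0.02 0 0 0 -0.14; 0 0.05 -0.04 0 0 0 -0.28; 0 0.075 -0.062 0 0 0 -0.42; 0 0.0987 -0.0828 0 0 0 -0.56; 0 0.0987 -0.0828 0 0 0 -0.7; 0 0.0987 -0.0828 0 0 0 -0.84; 0 0.0987 -0.0828 0.01 0 0 -0.98; 0 0.0987 -0.0828 0.022 0 0 -1.12"
}}

```text
t: 7.15
ee_pos: [0.6206, -0.1889, 0.2292]
orientation: [-3.142, 0.0, 1.266]
wrist_force: [-1.0, 0.6, -3.2]
finger_gap: 0.0158
finger_force: 40.0
```

Request:
{"name": "send_rows", "arguments": {
  "increments": "0 0 0 0 0 0 -0.1; 0 0 0 0 0 0 -0.2; 0 0 0 0 0 0 -0.2; 0 0 0 0 0 0 -0.2; 0 0 0 0 0 0 -0.2"
}}

```text
t: 7.65
ee_pos: [0.6206, -0.189, 0.2295]
orientation: [-3.141, 0.0, 1.457]
wrist_force: [-0.5, 0.4, -2.4]
finger_gap: 0.0156
finger_force: 40.0
```

```bash
cat >> h.py <<'E'
def avg(n=10):
    L=[]
    for _ in range(n): s=arm.state();L.append(np.r_[s['ee_pos'],R.from_euler('xyz',s['orientation']).as_rotvec()]);get_image('wrist')
    L=np.array(L);L[:,3:]=[v if v[0]*L[0,3]+v[1]*L[0,4]>0 else v*(1-2*np.pi/np.linalg.norm(v)) for v in L[:,3:]]
    m=L.mean(0);return {'ee_pos':m[:3],'orientation':R.from_rotvec(m[3:]).as_euler('xyz')},L.std(0)
E
python3 - <<'E'
from h import *
st,sd=avg(8);print(st,sd.round(5))
k=cam('wrist',st);_,i=grab('wrist');cv2.imwrite('pics/w3.png',i)
p=proj(k,[.6275,-.1231,.129]);print(p,arm.state()['t'])
x,y=p.astype(int);c=i[y-50:y+50,x-66:x+67]
o=np.hstack([cv2.resize(i[:,80:480],(400,420)),cv2.resize(c,(400,300),interpolation=cv2.INTER_CUBIC)[:300]]) if 0 else None
B=cv2.resize(c,(400,300),interpolation=cv2.INTER_CUBIC);C=np.zeros((420,800,3),np.uint8);C[:,:400]=i[:,80:480];C[:300,400:]=B
cv2.imwrite('pics/c3.png',C);print('crop origin',x-66,y-50)
E
```

```text
{'ee_pos': array([ 0.62068084, -0.18882927,  0.22967165]), 'orientation': array([3.14157551e+00, 1.35757799e-04, 1.45880977e+00])} [5.0e-05 6.0e-05 7.0e-05 7.1e-04 9.2e-04 1.3e-04]
[280.51978152 116.72736132] 8.1
crop origin 214 66
```

View pics/c3.png

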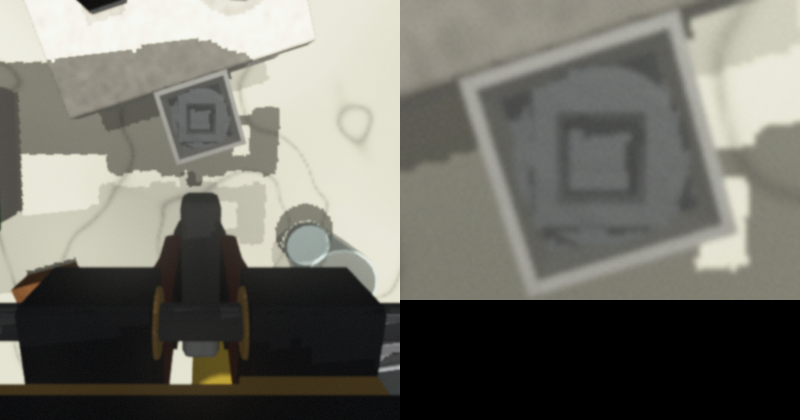

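Clear view: chamfer square centred at crop (602,157), which is image (281.2,118.3), and aligned with the tool. The near end of the bar is at image row ~193, column 281.

Run:
```python
from h import *
st={'ee_pos':np.array([0.62068084,-0.18882927,0.22967165]),'orientation':np.array([3.14157551,1.3576e-4,1.45880977])}
k=cam('wrist',st);S=onz(k,(281.2,118.3),.129);print('S',S)
A=R.from_euler('xyz',st['orientation']).as_matrix()
print('S tool',A.T@(S-st['ee_pos']))
for r,dz in((193,-.0116),(193,.0084),(196,.0084)): print(r,A.T@(onz(k,(281,r),st['ee_pos'][2]+dz)-st['ee_pos']))
g=cv2.cvtColor(cv2.imread('pics/w3.png'),cv2.COLOR_BGR2GRAY).astype(int)
print(g[185:215,277:285].mean(1).astype(int).tolist(), g[220,255:308].tolist())
# hole profile
print(g[96:140,277:286].mean(1).astype(int).tolist(),g[114:122,258:304].mean(0).astype(int).tolist())
```

```text
S [ 0.62783264 -0.12414866  0.129     ]
S tool [ 0.06508835 -0.00012295  0.10066281]
193 [ 0.03469992 -0.00050721  0.01159528]
193 [ 0.03918382 -0.00056828 -0.00840533]
196 [ 0.03801283 -0.00056783 -0.00840517]
[145, 164, 173, 173, 171, 166, 150, 115, 76, 55, 52, 51, 52, 51, 51, 52, 54, 55, 57, 58, 58, 59, 60, 59, 60, 60, 60, 60, 60, 59] [187, 187, 181, 164, 135, 100, 69, 56, 55, 60, 57, 60, 61, 61, 60, 58, 60, 60, 61, 61, 58, 59, 61, 61, 58, 57, 58, 57, 59, 58, 59, 60, 58, 59, 59, 61, 58, 60, 59, 61, 59, 57, 57, 56, 71, 118, 172, 203, 214, 216, 216, 217, 217]
[110, 109, 109, 110, 110, 108, 105, 96, 87, 81, 76, 74, 75, 75, 83, 95, 104, 107, 107, 107, 108, 108, 107, 106, 106, 105, 105, 105, 107, 107, 107, 106, 100, 90, 83, 85, 89, 95, 101, 105, 107, 106, 105, 104] [106, 107, 107, 108, 107, 107, 106, 101, 93, 86, 82, 84, 94, 102, 106, 106, 106, 106, 107, 107, 106, 107, 107, 107, 107, 107, 107, 107, 107, 104, 96, 83, 75, 74, 76, 81, 85, 92, 103, 108, 109, 109, 109, 109, 109, 109]
```

Request:
{"name": "send_rows", "arguments": {
  "increments": "0 0.03 0 0 0 0 -0.005; 0 0.0652 0.0003 0 0 0 -0.005; 0 0.0652 0.0003 0.01 0 0 -0.005; 0 0.0652 0.0003 0.02 0 0 -0.005; 0 0.0652 0.0003 0.02 0 0 -0.005; 0 0.0652 0.0003 0.02 0 0 -0.005; 0 0.0652 0.0003 0.02 0 0 -0.005; 0 0.0652 0.0003 0.02 0 0 -0.005"
}}

```text
t: 8.9
ee_pos: [0.6284, -0.1249, 0.21]
orientation: [3.141, 0.0, 1.464]
wrist_force: [0.3, -0.1, -2.7]
finger_gap: 0.0156
finger_force: 40.0
```

```bash
python3 -c "
from h import *
inc([.6278,-.1238,.1806],1.4638)"
```

```text
t 8.9 at [ 0.6284 -0.1249  0.21  ] [3.1410e+00 2.0000e-04 1.4637e+00] F [ 0.3 -0.1 -2.7] gap 0.0156 inc [ 0.001  -0.0007  0.0294] rz -0.0001
```

Request:
{"name": "send_rows", "arguments": {
  "increments": "0 0.0007 0 0.003 0 0 0; 0 0.0007 0 0.006 0 0 0; 0 0.0007 0 0.009 0 0 0; 0 0.0007 0 0.012 0 0 0; 0 0.0007 0 0.015 0 0 0; 0 0.0007 0 0.015 0 0 0"
}}

```text
t: 9.5
ee_pos: [0.6281, -0.1237, 0.1942]
orientation: [-3.141, 0.0, 1.465]
wrist_force: [-0.3, -0.3, -2.4]
finger_gap: 0.0156
finger_force: 40.0
```

```bash
python3 -c "
from h import *
inc([.6283,-.1241,.1806],1.4638);print(arm.state()['moment'])"
```

```text
t 9.5 at [ 0.6281 -0.1237  0.1942] [-3.1411e+00  4.0000e-04  1.4646e+00] F [-0.3 -0.3 -2.4] gap 0.0156 inc [-0.0004  0.0002  0.0136] rz 0.0008
[-0.17789631 -0.0333918  -0.05135213]
```

The tip is 6 mm into the socket with no side force, so I'll go on down to the collar.

Request:
{"name": "send_rows", "arguments": {
  "increments": "0 0 0 0.004 0 0 0; 0 0 0 0.008 0 0 0; 0 0 0 0.011 0 0 0; 0 0 0 0.0135 0 0 0; 0 0 0 0.0145 0 0 0; 0 0 0 0.0145 0 0 0"
}}

```text
t: 10.1
ee_pos: [0.6281, -0.1239, 0.1798]
orientation: [-3.141, 0.001, 1.464]
wrist_force: [0.1, -4.7, -4.0]
finger_gap: 0.0157
finger_force: 40.0
```

Run:
```python
from h import *
inc([.6283,-.1241,.1806],1.4638);print(arm.state()['moment'])
_,t=grab('top');cv2.imwrite('pics/t4.png',t);_,s=grab('side');cv2.imwrite('pics/s4.png',s)
a=cv2.resize(t[110:230,120:330],(800,457),interpolation=cv2.INTER_CUBIC)
b=cv2.resize(s[120:250,240:350],(400,473),interpolation=cv2.INTER_CUBIC)
o=np.zeros((473,800,3),np.uint8);o[:300,:400]=cv2.resize(t[130:205,130:230],(400,300),interpolation=cv2.INTER_CUBIC);o[:300,400:]=cv2.resize(t[110:185,230:330],(400,300),interpolation=cv2.INTER_CUBIC)
o=np.vstack([o[:300],np.hstack([cv2.resize(s[130:205,245:345],(400,300),interpolation=cv2.INTER_CUBIC),cv2.resize(s[100:400,100:500],(400,300))])])
cv2.imwrite('pics/c4.png',o)
```

```text
t 10.1 at [ 0.6281 -0.1239  0.1798] [-3.1412e+00  6.0000e-04  1.4645e+00] F [ 0.1 -4.7 -4. ] gap 0.0157 inc [-0.0001  0.0002 -0.0008] rz 0.0007
[-1.04325377 -0.11478571 -0.00219963]
```

View pics/c4.png

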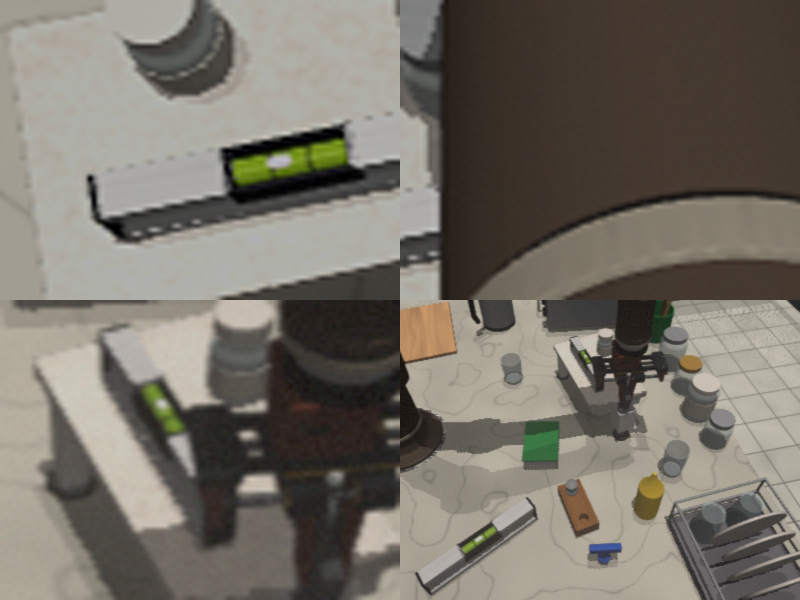

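The top view shows the bubble (crop 279,160) left of the middle of the two lines at about (267) and (308), so it is positive, about 4 mm off. I'll finish the plunge until contact force shows, and ease off the side load.

Request:
{"name": "send_rows", "arguments": {
  "increments": "0 -0.0005 0 0.001 0 0 0; 0 -0.0007 0 0.002 0 0 0; 0 -0.0007 0 0.0025 0 0 0; 0 -0.0007 0 0.0025 0 0 0; 0 -0.0007 0 0.0025 0 0 0"
}}

```text
t: 10.7
ee_pos: [0.6284, -0.1241, 0.178]
orientation: [3.141, 0.0, 1.465]
wrist_force: [-1.1, -4.0, 3.3]
finger_gap: 0.0159
finger_force: 40.0
```

```bash
cat >> h.py <<'E'
def prof(g,c,d,n,h=1.0,L=14):
    d=np.array(d)/np.hypot(*d);nn=np.array([-d[1],d[0]]);u=np.arange(-L,L+.01,.5);v=np.linspace(-h,h,5)
    X=c[0]+u[:,None]*d[0]+v*nn[0];Y=c[1]+u[:,None]*d[1]+v*nn[1]
    return u,cv2.remap(g.astype(np.float32),X.astype(np.float32),Y.astype(np.float32),cv2.INTER_CUBIC).mean(1)
E
python3 - <<'E'
from h import *
inc([.6283,-.1241,.1786],1.4638);print(arm.state()['moment'])
t=cv2.imread('pics/t4.png')
for ch in range(3):
    u,p=prof(t[:,:,ch],(202,169.7),(.983,-.185),0);print('BGR'[ch],p.astype(int).tolist())
E
```

```text
t 10.7 at [ 0.6284 -0.1241  0.178 ] [3.1410e+00 1.0000e-04 1.4648e+00] F [-1.1 -4.   3.3] gap 0.0159 inc [-0.     -0.0001 -0.0006] rz 0.001
[-0.89352249  0.2039582  -0.04645467]
B [42, 35, 27, 26, 29, 30, 32, 32, 32, 33, 33, 32, 30, 23, 25, 44, 77, 113, 145, 166, 175, 179, 178, 181, 180, 182, 173, 161, 135, 87, 42, 24, 28, 29, 30, 31, 32, 32, 32, 32, 33, 33, 31, 30, 30, 31, 32, 34, 34, 35, 35, 34, 33, 30, 26, 30, 42]
G [131, 144, 151, 147, 145, 146, 147, 147, 148, 148, 148, 146, 145, 144, 144, 147, 150, 155, 161, 167, 171, 175, 175, 176, 174, 174, 172, 169, 163, 155, 149, 146, 146, 148, 148, 138, 122, 109, 107, 123, 144, 152, 148, 145, 145, 145, 146, 147, 147, 148, 149, 148, 148, 147, 145, 133, 117]
R [107, 117, 121, 118, 117, 118, 119, 119, 120, 120, 120, 119, 117, 115, 116, 122, 131, 145, 158, 168, 173, 177, 177, 178, 176, 177, 174, 168, 156, 139, 123, 117, 118, 120, 120, 113, 100, 88, 87, 100, 118, 124, 120, 118, 117, 118, 119, 120, 120, 121, 121, 121, 120, 119, 117, 106, 95]
```

The collar is home (Fz is up by 6 N). The bubble centre is 3.4 px, or about 8 mm, from the middle, so I need roughly 1.33 rad plus the play. I'll turn 1.2 rad clockwise first (tool +rz).

Request:
{"name": "send_rows", "arguments": {
  "increments": "0 0 0 0 0 0 0.08; 0 0 0 0 0 0 0.16; 0 0 0 0 0 0 0.24; 0 0 0 0 0 0 0.32; 0 0 0 0 0 0 0.4; 0 0 0 0 0 0 0.48; 0 0 0 0 0 0 0.56; 0 0 0 0 0 0 0.64"
}}

```text
t: 11.5
ee_pos: [0.6284, -0.1249, 0.178]
orientation: [3.14, 0.0, 0.821]
wrist_force: [-0.1, -5.9, 1.7]
finger_gap: 0.0155
finger_force: 40.0
```

```bash
cat >> h.py <<'E'
def bub(tag):
    _,t=grab('top');cv2.imwrite(f'pics/t{tag}.png',t)
    s=arm.state();print('t',s['t'],s['ee_pos'].round(4),'yaw',s['orientation'].round(4),'F',s['wrist_force'].round(1),'M',s['moment'].round(2),'q7',s['joint_positions'][6].round(2))
    u,B=prof(t[:,:,0],(202,169.7),(.983,-.185),0);u,G=prof(t[:,:,1],(202,169.7),(.983,-.185),0)
    i=np.where(B>100)[0];a,b=i[0],i[-1];e=[u[a]-.5*(B[a]-100)/(B[a]-B[a-1]),u[b]+.5*(B[b]-100)/(B[b]-B[b+1])]
    print('bubble',e,sum(e)/2,'G',G.astype(int).tolist())
E
python3 -c "
from h import *
bub('5')"
```

```text
t 11.55 [ 0.6284 -0.125   0.178 ] yaw [3.1401e+00 4.0000e-04 8.1640e-01] F [-0.2 -5.5  2.4] M [-1.38  0.13  0.13] q7 -0.76
bubble [np.float64(-4.998498558998108), np.float64(0.8669384717941284)] -2.0657800436019897 G [133, 145, 150, 146, 145, 146, 147, 147, 147, 148, 148, 147, 146, 147, 146, 141, 130, 120, 122, 140, 161, 175, 177, 177, 174, 175, 174, 172, 168, 160, 152, 147, 145, 147, 147, 137, 123, 112, 111, 128, 147, 152, 146, 145, 145, 146, 146, 147, 148, 148, 148, 147, 148, 146, 142, 125, 105]
```

Request:
{"name": "send_rows", "arguments": {
  "increments": "0 -0.0007 0.0007 0 0 0 0.08; 0 -0.0007 0.0007 0 0 0 0.16; 0 -0.0007 0.0007 0 0 0 0.24; 0 -0.0007 0.0007 0 0 0 0.32; 0 -0.0007 0.0007 0 0 0 0.4; 0 -0.0007 0.0007 0 0 0 0.48; 0 -0.0007 0.0007 0 0 0 0.54; 0 -0.0007 0.0007 0 0 0 0.54"
}}

```text
t: 12.35
ee_pos: [0.6283, -0.1252, 0.1779]
orientation: [3.141, -0.0, 0.284]
wrist_force: [-1.8, -2.7, 3.4]
finger_gap: 0.0154
finger_force: 40.0
```

Request:
{"name": "send_rows", "arguments": {
  "increments": "0 0 0 0 0 0 0; 0 0 0 0 0 0 0; 0 0 0 0 0 0 0; 0 0 0 0 0 0 0; 0 0 0 0 0 0 0; 0 0 0 0 0 0 0; 0 0 0 0 0 0 0; 0 0 0 0 0 0 0"
}}

```text
t: 13.15
ee_pos: [0.6284, -0.1252, 0.1779]
orientation: [3.141, -0.0, 0.285]
wrist_force: [-2.2, -3.9, 5.6]
finger_gap: 0.0156
finger_force: 40.0
```

Request:
{"name": "send_rows", "arguments": {
  "increments": "0 0 0 0 0 0 0; 0 0 0 0 0 0 0; 0 0 0 0 0 0 0; 0 0 0 0 0 0 0; 0 0 0 0 0 0 0; 0 0 0 0 0 0 0; 0 0 0 0 0 0 0; 0 0 0 0 0 0 0"
}}

```text
t: 13.95
ee_pos: [0.6283, -0.1252, 0.1779]
orientation: [3.141, -0.0, 0.285]
wrist_force: [-2.3, -3.5, 4.9]
finger_gap: 0.0158
finger_force: 40.0
```

```bash
python3 -c "
from h import *
bub('6')"
```

```text
t 14.0 [ 0.6283 -0.1252  0.1779] yaw [ 3.1414e+00 -3.0000e-04  2.8530e-01] F [-2.7 -3.4  5.6] M [-1.02  0.58  0.12] q7 -1.23
bubble [np.float64(-2.8990313708782196), np.float64(-1.342734768986702)] -2.120883069932461 G [137, 146, 150, 147, 146, 147, 148, 149, 149, 149, 148, 146, 146, 148, 146, 140, 125, 106, 101, 116, 137, 152, 156, 156, 141, 109, 82, 71, 64, 66, 82, 91, 95, 99, 99, 100, 100, 100, 102, 103, 104, 104, 103, 104, 104, 105, 105, 105, 106, 108, 109, 110, 111, 112, 111, 110, 110]
```

Two lines are visible at u=-5.1 and +4.75, so the middle is at -0.18. The arm now partly hides the bubble, but its left edge puts it near the middle. I'll release the key and retract upward to check the bubble without obstruction.

Request:
{"name": "send_rows", "arguments": {
  "increments": "0.04 0 0 0 0 0 0; 0.04 0 0 0 0 0 0; 0.04 0 0 0 0 0 0; 0.04 0 0 -0.01 0 0 0; 0.04 0 0 -0.04 0 0 0; 0.04 0 0 -0.08 0 0 0; 0.04 0 0 -0.11 0 0 0; 0.04 0 0 -0.112 0 0 0"
}}

```text
t: 14.8
ee_pos: [0.6303, -0.125, 0.2953]
orientation: [3.139, -0.008, 0.285]
wrist_force: [0.6, -0.3, 0.3]
finger_gap: 0.0398
finger_force: 0.0
```

```bash
python3 -c "
from h import *
inc([.557,.041,.29],-.17)"
```

```text
t 14.8 at [ 0.6303 -0.125   0.2953] [ 3.1385 -0.0077  0.285 ] F [ 0.6 -0.3  0.3] gap 0.0398 inc [-0.0237 -0.1799  0.0046] rz 0.455
```

Request:
{"name": "send_rows", "arguments": {
  "increments": "0.0875 -0.006 -0.04 0 0 0 0.1; 0.0875 -0.012 -0.085 0 0 0 0.22; 0.0875 -0.018 -0.13 0 0 0 0.34; 0.0875 -0.0237 -0.17 0 0 0 0.455; 0.0875 -0.0237 -0.18 0 0 0 0.455; 0.0875 -0.0237 -0.18 0 0 0 0.455; 0.0875 -0.0237 -0.18 0 0 0 0.455; 0.0875 -0.0237 -0.18 0 0 0 0.455"
}}

```text
t: 15.6
ee_pos: [0.5555, 0.039, 0.2894]
orientation: [3.141, 0.0, -0.172]
wrist_force: [-0.7, -1.3, -0.5]
finger_gap: 0.0876
finger_force: 0.0
```

Run:
```python
from h import *
inc([.557,.041,.29],-.17)
st,sd=avg(4);print(st);k=cam('wrist',st)
_,i=grab('wrist');cv2.imwrite('pics/w7.png',i);_,t=grab('top');cv2.imwrite('pics/t7.png',t);_,s=grab('side');cv2.imwrite('pics/s7.png',s)
print(proj(k,[.557,.041,.173]))
o=np.zeros((600,800,3),np.uint8);o[:420,:560]=i;o[420:570,:280]=cv2.resize(t[100:220,110:334],(280,150));o[:240,560:]=cv2.resize(s[150:270,265:385],(240,240));o[240:480,560:]=cv2.resize(t[110:190,250:330],(240,240))
o[420:580,280:560]=cv2.resize(t[150:190,170:240],(280,160),interpolation=cv2.INTER_CUBIC)
cv2.imwrite('pics/c7.png',o)
```

```text
t 15.6 at [0.5555 0.039  0.2894] [ 3.1409  0.     -0.1722] F [-0.7 -1.3 -0.5] gap 0.0876 inc [ 0.0011 -0.0023 -0.0006] rz -0.0022
{'ee_pos': array([0.55538899, 0.03922195, 0.28936842]), 'orientation': array([ 3.14106041e+00,  2.10284282e-04, -1.72232864e-01])}
[278.2800563  204.22666775]
```

View pics/c7.png

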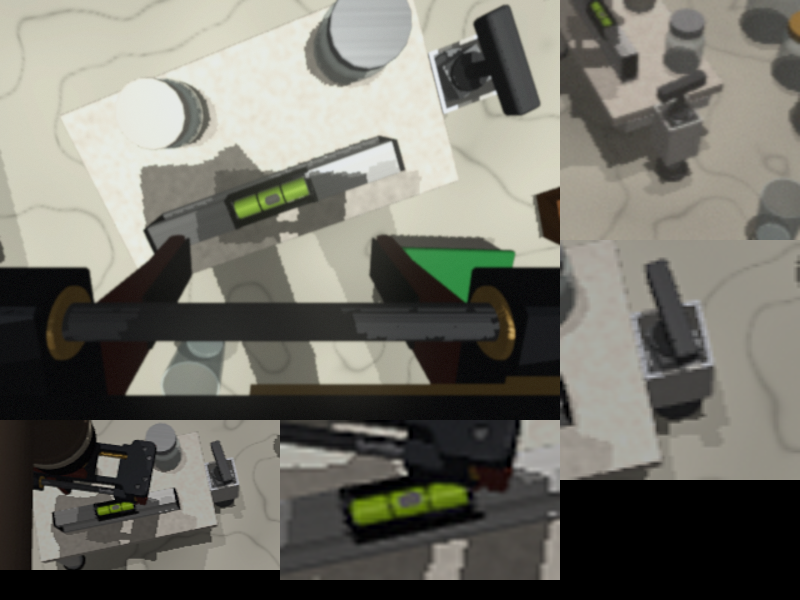

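The key stands in the socket. The level appears rotated in this view because I chose the yaw with the wrong sign; it should be about +0.17. The vial runs from (233,210) to (312,188) with the bubble near (272,199), looking central. I'll measure it numerically.

Run:
```python
from h import *
i=cv2.imread('pics/w7.png');st={'ee_pos':np.array([0.55538899,0.03922195,0.28936842]),'orientation':np.array([3.14106041,2.1e-4,-.17223])};k=cam('wrist',st)
# green mask axis
h=cv2.cvtColor(i,cv2.COLOR_BGR2HSV);m=((h[...,0]>25)&(h[...,0]<50)&(h[...,1]>150)&(h[...,2]>60)).astype(np.uint8);m[:,:200]=0;m[:,350:]=0;m[:150]=0;m[235:]=0
r=cv2.minAreaRect(cv2.findNonZero(m));print(r);c=np.array(r[0])
pts=cv2.boxPoints(r);W=np.array([onz(k,p,.165)[:2] for p in pts]);print(W.round(4))
ys,xs=np.nonzero(m);v=cv2.PCACompute(np.c_[xs,ys].astype(np.float32),None)[1][0];v=v*np.sign(v[0]);print('dir',v)
a,b=onz(k,c-30*v,.165),onz(k,c+30*v,.165);print('yaw axis',np.arctan2(*(b-a)[1::-1]),'centre',onz(k,c,.165),'top',onz(k,c,.173))
for ch in range(3):
    u,p=prof(i[...,ch],c,v,0,h=2,L=45);print('BGR'[ch],p[::2].astype(int).tolist())
```

```text
((270.19683837890625, 198.25111389160156), (15.269670486450195, 72.31231689453125), 70.34617614746094)
[[0.5617 0.075 ]
 [0.5714 0.0206]
 [0.5597 0.0185]
 [0.5497 0.0734]]
dir [ 0.94688076 -0.3215848 ]
yaw axis -1.4084572386461134 centre [0.56069798 0.04665316 0.165     ] top [0.56253201 0.04611146 0.173     ]
B [66, 51, 38, 31, 28, 28, 32, 45, 57, 64, 67, 66, 66, 66, 67, 66, 67, 67, 68, 68, 67, 67, 67, 68, 68, 69, 69, 69, 69, 69, 66, 57, 46, 45, 58, 68, 70, 71, 73, 78, 83, 86, 89, 90, 91, 91, 90, 90, 91, 92, 91, 90, 88, 84, 79, 74, 66, 54, 50, 59, 72, 76, 76, 77, 76, 77, 77, 76, 78, 78, 78, 79, 78, 79, 79, 78, 80, 79, 80, 81, 80, 80, 80, 74, 62, 50, 47, 50, 53, 60, 74]
G [70, 55, 43, 35, 32, 34, 41, 72, 121, 161, 178, 180, 179, 180, 181, 180, 180, 181, 181, 182, 181, 182, 182, 182, 182, 183, 183, 183, 184, 183, 175, 146, 106, 107, 151, 178, 184, 182, 173, 146, 116, 102, 101, 101, 102, 102, 102, 101, 102, 103, 101, 102, 106, 124, 152, 172, 161, 123, 107, 144, 178, 189, 190, 191, 190, 190, 191, 191, 191, 191, 191, 192, 191, 192, 193, 191, 193, 192, 193, 193, 193, 189, 174, 134, 85, 57, 52, 54, 58, 66, 80]
R [70, 55, 42, 34, 31, 33, 39, 62, 98, 128, 140, 141, 141, 142, 142, 142, 142, 142, 144, 144, 144, 143, 143, 144, 145, 145, 145, 145, 145, 145, 138, 116, 84, 85, 119, 141, 146, 145, 139, 123, 105, 99, 99, 99, 100, 101, 100, 100, 100, 101, 100, 100, 102, 111, 127, 139, 128, 98, 86, 114, 142, 152, 153, 153, 152, 152, 153, 153, 154, 154, 154, 155, 154, 155, 155, 154, 156, 155, 156, 156, 156, 153, 142, 113, 77, 55, 51, 54, 57, 65, 78]
```

Run:
```python
from h import *
t=cv2.imread('pics/t7.png')
for ch in (0,1):
    u,p=prof(t[...,ch],(202,169.7),(.983,-.185),0);print('BG'[ch],list(zip(u,p.astype(int)))[12:46] if ch==0 else p[12:46].astype(int).tolist())
inc([.5608,.0458,.29],.162)
```

```text
B [(np.float64(-8.0), np.int64(28)), (np.float64(-7.5), np.int64(28)), (np.float64(-7.0), np.int64(28)), (np.float64(-6.5), np.int64(27)), (np.float64(-6.0), np.int64(25)), (np.float64(-5.5), np.int64(21)), (np.float64(-5.0), np.int64(20)), (np.float64(-4.5), np.int64(21)), (np.float64(-4.0), np.int64(26)), (np.float64(-3.5), np.int64(36)), (np.float64(-3.0), np.int64(51)), (np.float64(-2.5), np.int64(65)), (np.float64(-2.0), np.int64(76)), (np.float64(-1.5), np.int64(80)), (np.float64(-1.0), np.int64(79)), (np.float64(-0.5), np.int64(77)), (np.float64(0.0), np.int64(75)), (np.float64(0.5), np.int64(76)), (np.float64(1.0), np.int64(77)), (np.float64(1.5), np.int64(79)), (np.float64(2.0), np.int64(76)), (np.float64(2.5), np.int64(69)), (np.float64(3.0), np.int64(57)), (np.float64(3.5), np.int64(39)), (np.float64(4.0), np.int64(24)), (np.float64(4.5), np.int64(20)), (np.float64(5.0), np.int64(24)), (np.float64(5.5), np.int64(28)), (np.float64(6.0), np.int64(31)), (np.float64(6.5), np.int64(31)), (np.float64(7.0), np.int64(29)), (np.float64(7.5), np.int64(29)), (np.float64(8.0), np.int64(29)), (np.float64(8.5), np.int64(30))]
G [141, 143, 141, 134, 117, 96, 91, 111, 133, 139, 126, 104, 83, 76, 79, 81, 82, 82, 81, 79, 82, 99, 116, 120, 113, 107, 108, 126, 143, 147, 142, 140, 141, 142]
t 15.95 at [0.555  0.0405 0.2895] [ 3.1415e+00  1.0000e-04 -1.7090e-01] F [-0.3 -0.1 -0.3] gap 0.0875 inc [ 0.0048 -0.0062 -0.0005] rz -0.3329
```

Request:
{"name": "send_rows", "arguments": {
  "increments": "0.0875 0.002 -0.003 0 0 0 -0.11; 0.0875 0.005 -0.006 0 0 0 -0.22; 0.0875 0.005 -0.006 0 0 0 -0.333; 0.0875 0.005 -0.006 0 0 0 -0.333; 0.0875 0.005 -0.006 0 0 0 -0.333; 0.0875 0.005 -0.006 0 0 0 -0.333; 0.0875 0.005 -0.006 0 0 0 -0.333"
}}

```text
t: 16.65
ee_pos: [0.5609, 0.046, 0.2897]
orientation: [3.142, -0.0, 0.161]
wrist_force: [-0.3, -1.1, -0.0]
finger_gap: 0.0871
finger_force: 0.0
```

```bash
cat >> h.py <<'E'
def vial(tag,z=.168,rows=(150,300)):
    st,_=avg(4);k=cam('wrist',st);_,i=grab('wrist');cv2.imwrite(f'pics/{tag}.png',i)
    h=cv2.cvtColor(i,cv2.COLOR_BGR2HSV);m=((h[...,0]>25)&(h[...,0]<50)&(h[...,1]>150)&(h[...,2]>60)).astype(np.uint8);m[:,:200]=0;m[:,360:]=0;m[:rows[0]]=0;m[rows[1]:]=0
    r=cv2.minAreaRect(cv2.findNonZero(m));c=np.array(r[0]);ys,xs=np.nonzero(m);v=cv2.PCACompute(np.c_[xs,ys].astype(np.float32),None)[1][0];v=v*np.sign(v[0])
    a,b=onz(k,c-30*v,z),onz(k,c+30*v,z);s=arm.state();print('t',s['t'],st,'F',s['wrist_force'].round(1));print(r,v,'axis yaw',np.arctan2(*(b-a)[1::-1]),'centre',onz(k,c,z))
    u,G=prof(i[...,1],c,v,0,h=2,L=28);print([int(x) for x in G])
E
python3 -c "
from h import *
vial('w8')"
```

```text
t 16.9 {'ee_pos': array([0.56085073, 0.04606648, 0.28968279]), 'orientation': array([ 3.14152922e+00, -6.28075139e-05,  1.61764302e-01])} F [ 0.8  0.2 -0.4]
((280.0, 204.5), (15.0, 72.0), 90.0) [ 0.9999391  -0.01103655] axis yaw -1.3981462722960392 centre [0.56065746 0.04705936 0.168     ]
[190, 190, 190, 191, 191, 191, 191, 190, 190, 191, 192, 192, 191, 191, 192, 192, 192, 192, 192, 192, 192, 192, 191, 192, 191, 191, 187, 179, 165, 144, 123, 105, 102, 114, 137, 158, 175, 187, 191, 193, 191, 189, 183, 175, 161, 145, 128, 114, 105, 101, 101, 101, 102, 102, 103, 103, 104, 103, 103, 102, 104, 108, 118, 134, 154, 176, 194, 205, 209, 210, 207, 204, 201, 198, 196, 195, 194, 192, 185, 174, 157, 135, 120, 121, 136, 156, 177, 189, 193, 195, 195, 195, 195, 195, 196, 196, 196, 196, 196, 196, 195, 196, 196, 196, 195, 195, 195, 195, 195, 195, 195, 195, 195]
```

Run:
```python
from h import *
vial('w9')
t=grab('top')[1];cv2.imwrite('pics/t9.png',t)
for ch in (0,1):
    u,p=prof(t[...,ch],(202,169.7),(.983,-.185),0);print(p[12:46].astype(int).tolist())
i=cv2.imread('pics/w9.png');w=cv2.imread('pics/w7.png')
print(i[204,262:300].tolist())
```

```text
t 17.15 {'ee_pos': array([0.5608496 , 0.04608917, 0.28963316]), 'orientation': array([3.14154672e+00, 3.77762043e-05, 1.62586197e-01])} F [-0.6  1.5  0.7]
((280.0, 204.5), (15.0, 72.0), 90.0) [ 0.99990183 -0.01401879] axis yaw -1.394240812199513 centre [0.56065585 0.04708433 0.168     ]
[190, 190, 190, 190, 190, 190, 191, 190, 191, 191, 192, 192, 191, 191, 191, 191, 191, 191, 191, 191, 192, 192, 191, 191, 191, 190, 186, 179, 164, 142, 120, 103, 100, 113, 137, 159, 176, 187, 190, 193, 191, 188, 181, 172, 157, 140, 124, 111, 104, 101, 102, 102, 102, 103, 103, 103, 103, 102, 103, 103, 105, 108, 118, 134, 155, 176, 193, 204, 207, 209, 207, 204, 201, 199, 197, 196, 193, 189, 180, 166, 148, 126, 114, 118, 136, 157, 177, 189, 193, 195, 195, 195, 194, 195, 195, 195, 195, 195, 196, 195, 195, 195, 196, 196, 196, 196, 195, 195, 195, 195, 194, 194, 195]
[28, 28, 28, 27, 25, 21, 20, 21, 26, 36, 50, 64, 75, 80, 78, 72, 71, 91, 118, 143, 150, 140, 110, 64, 27, 16, 25, 29, 31, 30, 28, 27, 28, 29]
[141, 143, 141, 134, 117, 95, 91, 111, 134, 139, 126, 103, 82, 76, 79, 76, 79, 97, 123, 145, 156, 158, 149, 132, 115, 104, 108, 126, 143, 146, 141, 139, 139, 140]
[[79, 199, 160], [79, 197, 160], [80, 198, 159], [77, 193, 154], [69, 169, 136], [53, 123, 98], [49, 102, 84], [61, 145, 116], [74, 183, 148], [79, 198, 160], [80, 197, 159], [80, 188, 153], [83, 163, 136], [87, 126, 113], [90, 106, 102], [92, 102, 100], [95, 104, 104], [96, 105, 105], [96, 106, 105], [97, 105, 104], [98, 107, 107], [112, 121, 121], [149, 161, 161], [186, 198, 198], [199, 212, 212], [197, 211, 211], [182, 204, 201], [155, 201, 187], [117, 199, 173], [85, 184, 153], [69, 151, 124], [58, 116, 95], [67, 143, 117], [77, 184, 149], [83, 200, 163], [84, 203, 166], [83, 202, 164], [85, 203, 165]]
```

Part of the bubble is brightly lit. Counting that, it spans 274.3–289.4 px with the lines at 267.9 and 293.1, so it sits about 1.0 mm too far towards the foot, a slight overshoot. I'll regrasp the key and turn back about 0.16 rad plus the backlash.

Request:
{"name": "send_rows", "arguments": {
  "increments": "0.04 0.01 0.045 0 0 0 -0.04; 0.04 0.02 0.09 0 0 0 -0.08; 0.04 0.03 0.135 0 0 0 -0.122; 0.04 0.0389 0.1799 0 0 0 -0.122; 0.04 0.0389 0.1799 0 0 0 -0.122; 0.04 0.0389 0.1799 0.03 0 0 -0.122; 0.04 0.0389 0.1799 0.06 0 0 -0.122; 0.04 0.0389 0.1799 0.06 0 0 -0.122"
}}

```text
t: 18.0
ee_pos: [0.626, -0.1245, 0.2255]
orientation: [-3.138, 0.007, 0.285]
wrist_force: [-0.5, 0.0, -0.9]
finger_gap: 0.0402
finger_force: 0.0
```

```bash
python3 -c "
from h import *
inc([.6283,-.1252,.1795],.285)"
```

```text
t 18.0 at [ 0.626  -0.1245  0.2255] [-3.1384  0.0066  0.2849] F [-0.5  0.  -0.9] gap 0.0402 inc [0.0023 0.0014 0.046 ] rz -0.0001
```

Request:
{"name": "send_rows", "arguments": {
  "increments": "0.04 0 0 0.02 0 0 0; 0.04 0 0 0.04 0 0 0; 0.04 0 0 0.05 0 0 0; 0.04 0 0 0.05 0 0 0; 0.0 0 0 0.05 0 0 0; 0.0 0 0 0.05 0 0 0; 0.0 0 0 0.05 0 0 0; 0.0 0 0 0.05 0 0 0"
}}

```text
t: 18.8
ee_pos: [0.6289, -0.125, 0.1806]
orientation: [3.141, -0.001, 0.285]
wrist_force: [-1.2, 0.0, 2.0]
finger_gap: 0.0156
finger_force: 39.9
```

```bash
python3 -c "
from h import *
inc([.6283,-.1252,.1795],.285);bub('10')"
```

```text
t 18.8 at [ 0.6289 -0.125   0.1806] [ 3.1412e+00 -1.3000e-03  2.8490e-01] F [-1.2  0.   2. ] gap 0.0156 inc [-0.0006  0.      0.0011] rz -0.0001
t 18.85 [ 0.6288 -0.125   0.1805] yaw [ 3.1412e+00 -1.2000e-03  2.8490e-01] F [-0.9  0.6  4.5] M [0.14 0.15 0.1 ] q7 -1.22Traceback (most recent call last):
  File "<string>", line 3, in <module>
    inc([.6283,-.1252,.1795],.285);bub('10')
                                   ~~~^^^^^^
  File "h.py", line 39, in bub
    i=np.where(B>100)[0];a,b=i[0],i[-1];e=[u[a]-.5*(B[a]-100)/(B[a]-B[a-1]),u[b]+.5*(B[b]-100)/(B[b]-B[b+1])]
                                                                                                     ~^^^^^
IndexError: index 57 is out of bounds for axis 0 with size 57
```

Request:
{"name": "send_rows", "arguments": {
  "increments": "0 0 0 0 0 0 -0.07; 0 0 0 0 0 0 -0.14; 0 0 0 0 0 0 -0.21; 0 0 0 0 0 0 -0.27; 0 0 0 0 0 0 -0.32; 0 0 0 0 0 0 -0.36; 0 0 0 0 0 0 -0.36; 0 0 0 0 0 0 -0.36"
}}

```text
t: 19.65
ee_pos: [0.6288, -0.1248, 0.1805]
orientation: [3.141, -0.001, 0.644]
wrist_force: [-0.7, 2.4, 5.4]
finger_gap: 0.0159
finger_force: 40.0
```

Request:
{"name": "send_rows", "arguments": {
  "increments": "0 0 0 0 0 0 0; 0 0 0 0 0 0 0; 0 0 0 0 0 0 0; 0 0 0 0 0 0 0; 0 0 0 0 0 0 0; 0 0 0 0 0 0 0; 0 0 0 0 0 0 0; 0 0 0 0 0 0 0"
}}

```text
t: 20.45
ee_pos: [0.6288, -0.1248, 0.1806]
orientation: [3.141, -0.001, 0.644]
wrist_force: [-1.3, 1.8, 6.0]
finger_gap: 0.0161
finger_force: 40.0
```

Run:
```python
from h import *
s=arm.state();print(s['t'],s['ee_pos'],s['orientation'],s['wrist_force'].round(1),s['moment'].round(2))
t=grab('top')[1];cv2.imwrite('pics/t11.png',t);print([arm.state()['moment'][2].round(3)for _ in range(1)])
for f in ('t6','t10','t11'):
  t=cv2.imread(f'pics/{f}.png')
  for ch in (0,1):
    u,p=prof(t[...,ch],(202,169.7),(.983,-.185),0);print(f,p[12:46].astype(int).tolist())
```

```text
20.45 [ 0.62881431 -0.1247597   0.18057575] [ 3.14102575e+00 -1.08520438e-03  6.43958462e-01] [-1.3  1.8  6. ] [ 0.3   0.29 -0.01]
[np.float64(0.003)]
t6 [30, 29, 30, 31, 31, 30, 27, 20, 22, 54, 94, 119, 123, 107, 84, 68, 56, 57, 72, 80, 84, 87, 87, 88, 88, 88, 89, 90, 91, 91, 90, 91, 91, 92]
t6 [146, 148, 146, 140, 125, 106, 101, 116, 137, 152, 156, 156, 141, 109, 82, 71, 64, 66, 82, 91, 95, 99, 99, 100, 100, 100, 102, 103, 104, 104, 103, 104, 104, 105]
t10 [30, 29, 29, 30, 34, 35, 40, 46, 55, 65, 74, 80, 83, 86, 87, 88, 88, 89, 89, 90, 90, 91, 91, 92, 92, 92, 93, 93, 93, 94, 96, 97, 98, 99]
t10 [148, 149, 148, 146, 131, 104, 79, 68, 70, 77, 84, 88, 95, 99, 99, 100, 100, 101, 101, 102, 103, 104, 104, 105, 105, 105, 106, 106, 107, 108, 108, 110, 112, 112]
t11 [30, 30, 30, 31, 31, 31, 29, 20, 24, 58, 110, 150, 173, 183, 178, 174, 169, 172, 173, 174, 165, 142, 109, 61, 28, 19, 29, 32, 33, 32, 31, 30, 30, 30]
t11 [147, 148, 146, 141, 126, 103, 94, 108, 130, 147, 159, 167, 172, 175, 174, 174, 174, 174, 174, 173, 169, 165, 156, 136, 116, 106, 111, 130, 149, 154, 149, 147, 143, 131]
```

Request:
{"name": "send_rows", "arguments": {
  "increments": "0 0 0 0 0 0 -0.04; 0 0 0 0 0 0 -0.08; 0 0 0 0 0 0 -0.1; 0 0 0 0 0 0 -0.1; 0 0 0 0 0 0 -0.1; 0 0 0 0 0 0 -0.1; 0 0 0 0 0 0 -0.1; 0 0 0 0 0 0 -0.1"
}}

```text
t: 21.3
ee_pos: [0.6288, -0.1247, 0.1806]
orientation: [3.141, -0.001, 0.744]
wrist_force: [-1.1, 2.0, 5.0]
finger_gap: 0.0161
finger_force: 40.0
```

Request:
{"name": "send_rows", "arguments": {
  "increments": "0 0 0 0 0 0 0; 0 0 0 0 0 0 0; 0 0 0 0 0 0 0; 0 0 0 0 0 0 0; 0 0 0 0 0 0 0; 0 0 0 0 0 0 0"
}}

```text
t: 21.9
ee_pos: [0.6288, -0.1247, 0.1806]
orientation: [3.141, -0.001, 0.744]
wrist_force: [-0.7, 1.8, 5.2]
finger_gap: 0.0155
finger_force: 40.0
```

```bash
python3 -c "
from h import *
bub('12')"
```

```text
t 21.95 [ 0.6288 -0.1247  0.1805] yaw [ 3.1411e+00 -1.0000e-03  7.4390e-01] F [-1.   2.4  4.6] M [0.36 0.23 0.02] q7 -0.81
bubble [np.float64(-3.3370497822761536), np.float64(2.6507624983787537)] -0.34314364194869995 G [129, 144, 152, 148, 146, 146, 147, 148, 148, 149, 148, 147, 147, 148, 146, 140, 125, 103, 94, 107, 130, 149, 162, 170, 174, 176, 174, 173, 173, 174, 174, 172, 168, 162, 152, 133, 116, 107, 112, 131, 149, 153, 147, 146, 146, 146, 147, 148, 148, 151, 152, 147, 138, 109, 79, 53, 39]
```

The bubble is now within about 0.2 mm of the middle (centre -0.34 against line middle -0.25 px). I'll release the key and go above the level with the fingers wide, so they straddle the window.

Request:
{"name": "send_rows", "arguments": {
  "increments": "0.04 0 0 0 0 0 0; 0.04 0 0 0 0 0 0; 0.04 0 0 0 0 0 0; 0.04 0 0 -0.02 0 0 0; 0.04 0 0 -0.05 0 0 0; 0.04 0 0 -0.09 0 0 0; 0.04 0.01 -0.03 -0.1 0 0 0.08; 0.0875 0.025 -0.07 -0.1 0 0 0.2"
}}

```text
t: 22.75
ee_pos: [0.6003, -0.0586, 0.2817]
orientation: [3.139, -0.003, 0.536]
wrist_force: [0.0, 0.8, -0.0]
finger_gap: 0.0451
finger_force: 0.0
```

```bash
python3 -c "
from h import *
inc([.5607,.0471,.28],.17)"
```

```text
t 22.75 at [ 0.6003 -0.0586  0.2817] [ 3.1386e+00 -2.9000e-03  5.3650e-01] F [ 0.   0.8 -0. ] gap 0.0451 inc [ 0.02   -0.1111  0.0014] rz 0.3665
```

Request:
{"name": "send_rows", "arguments": {
  "increments": "0.0875 0.008 -0.045 0 0 0 0.12; 0.0875 0.016 -0.085 0 0 0 0.24; 0.0875 0.02 -0.111 0 0 0 0.37; 0.0875 0.02 -0.111 0 0 0 0.37; 0.0875 0.02 -0.111 0 0 0 0.37; 0.0875 0.02 -0.111 0 0 0 0.37; 0.0875 0.02 -0.111 0 0 0 0.37"
}}

```text
t: 23.45
ee_pos: [0.5593, 0.0469, 0.2794]
orientation: [3.141, 0.0, 0.173]
wrist_force: [0.8, 0.0, -0.0]
finger_gap: 0.0875
finger_force: 0.0
```

Run:
```python
from h import *
inc([.5607,.0471,.198],.17)
vial('w13')
i=cv2.imread('pics/w13.png');y=204
print(i[200:209,258:304].mean(0).astype(int)[:,:2].tolist())
```

```text
t 23.45 at [0.5593 0.0469 0.2794] [3.1412e+00 3.0000e-04 1.7350e-01] F [ 0.8  0.  -0. ] gap 0.0875 inc [0.0014 0.     0.0814] rz 0.0035
t 23.7 {'ee_pos': array([0.55925228, 0.04723816, 0.27941103]), 'orientation': array([3.14134351e+00, 3.12746786e-04, 1.73498796e-01])} F [-0.  -0.1  0.7]
((283.0, 205.0), (16.0, 74.0), 90.0) [1.000000e+00 3.485671e-04] axis yaw -1.3982176816894252 centre [0.56161489 0.04644595 0.168     ]
[191, 191, 191, 191, 191, 191, 192, 191, 191, 191, 192, 191, 191, 192, 192, 192, 192, 192, 192, 192, 192, 192, 192, 193, 192, 191, 185, 174, 158, 132, 114, 112, 127, 150, 172, 185, 189, 190, 185, 178, 166, 150, 134, 121, 113, 108, 106, 104, 104, 104, 104, 104, 104, 104, 104, 105, 106, 106, 107, 109, 114, 121, 132, 147, 163, 179, 191, 197, 198, 198, 195, 194, 194, 195, 196, 196, 195, 194, 188, 179, 163, 138, 119, 109, 117, 134, 158, 175, 186, 193, 195, 196, 196, 196, 196, 196, 196, 195, 195, 195, 195, 195, 196, 196, 196, 196, 195, 195, 196, 196, 196, 196, 196]
[[68, 179], [68, 179], [68, 179], [68, 179], [68, 180], [68, 180], [69, 180], [68, 180], [69, 180], [69, 180], [66, 173], [58, 147], [46, 106], [50, 119], [62, 161], [68, 177], [70, 175], [72, 161], [75, 139], [78, 124], [81, 118], [82, 116], [84, 115], [84, 115], [84, 116], [85, 117], [87, 118], [93, 124], [107, 138], [128, 161], [145, 182], [146, 188], [133, 186], [112, 184], [88, 185], [76, 184], [70, 177], [64, 154], [53, 111], [53, 110], [63, 149], [71, 176], [74, 185], [74, 185], [73, 184], [73, 183]]
```

The wrist view puts the bubble at 283.35 px against a line middle of 283.45 px, so it's centred. Now I'll descend to press.

Request:
{"name": "send_rows", "arguments": {
  "increments": "0.0875 0.002 0.001 0.02 0 0 0.002; 0.0875 0.002 0.001 0.04 0 0 0.002; 0.0875 0.002 0.001 0.06 0 0 0.002; 0.0875 0.002 0.001 0.072 0 0 0.002; 0.0875 0.002 0.001 0.076 0 0 0.002; 0.0875 0.002 0.001 0.078 0 0 0.002; 0.0875 0.002 0.001 0.078 0 0 0.002"
}}

```text
t: 24.4
ee_pos: [0.5615, 0.048, 0.2022]
orientation: [3.142, -0.001, 0.173]
wrist_force: [0.0, 0.4, -0.1]
finger_gap: 0.0878
finger_force: 0.0
```

Request:
{"name": "send_rows", "arguments": {
  "increments": "0.0875 0 0 0.001 0 0 0; 0.0875 0 0 0.002 0 0 0; 0.0875 0 0 0.003 0 0 0; 0.0875 0 0 0.003 0 0 0"
}}

```text
t: 24.8
ee_pos: [0.5611, 0.0479, 0.1987]
orientation: [3.142, -0.0, 0.173]
wrist_force: [-0.2, -0.2, 1.3]
finger_gap: 0.0875
finger_force: 0.0
```

Request:
{"name": "send_rows", "arguments": {
  "increments": "0.0875 0 0 0.0005 0 0 0; 0.0875 0 0 0.001 0 0 0; 0.0875 0 0 0.001 0 0 0; 0.0875 0 0 0.001 0 0 0"
}}

```text
t: 25.2
ee_pos: [0.5611, 0.0479, 0.1976]
orientation: [3.142, 0.0, 0.173]
wrist_force: [-0.6, 0.7, 0.1]
finger_gap: 0.0872
finger_force: 0.0
```

Request:
{"name": "send_rows", "arguments": {
  "increments": "0.0875 0 0 0.0005 0 0 0; 0.0875 0 0 0.001 0 0 0; 0.0875 0 0 0.001 0 0 0; 0.0875 0 0 0.001 0 0 0"
}}

```text
t: 25.6
ee_pos: [0.5611, 0.0479, 0.1966]
orientation: [-3.142, 0.0, 0.173]
wrist_force: [-0.3, -0.1, -0.3]
finger_gap: 0.0875
finger_force: 0.0
```

Request:
{"name": "send_rows", "arguments": {
  "increments": "0.0875 0 0 0.0005 0 0 0; 0.0875 0 0 0.001 0 0 0; 0.0875 0 0 0.001 0 0 0; 0.0875 0 0 0.001 0 0 0"
}}

```text
t: 26.0
ee_pos: [0.5611, 0.0479, 0.1956]
orientation: [3.142, 0.0, 0.173]
wrist_force: [0.7, -0.2, -0.4]
finger_gap: 0.0872
finger_force: 0.0
```

Request:
{"name": "send_rows", "arguments": {
  "increments": "0.0875 0 0 0.0003 0 0 0; 0.0875 0 0 0.0005 0 0 0; 0.0875 0 0 0.0005 0 0 0; 0.0875 0 0 0.0005 0 0 0"
}}

```text
t: 26.4
ee_pos: [0.5611, 0.0479, 0.1952]
orientation: [3.142, -0.0, 0.173]
wrist_force: [-0.5, -0.9, 0.9]
finger_gap: 0.0875
finger_force: 0.6
```

Close to contact; continuing in half-millimetre steps.

Request:
{"name": "send_rows", "arguments": {
  "increments": "0.0875 0 0 0.0003 0 0 0; 0.0875 0 0 0.0005 0 0 0; 0.0875 0 0 0.0005 0 0 0; 0.0875 0 0 0.0005 0 0 0"
}}

```text
t: 26.8
ee_pos: [0.5612, 0.048, 0.1952]
orientation: [3.141, -0.001, 0.173]
wrist_force: [-2.5, -0.1, 5.8]
finger_gap: 0.0873
finger_force: 2.6
```

Request:
{"name": "send_rows", "arguments": {
  "increments": "0.0875 0 0 0.0003 0 0 0; 0.0875 0 0 0.0005 0 0 0; 0.0875 0 0 0.0005 0 0 0; 0.0875 0 0 0.0005 0 0 0"
}}

```text
t: 27.2
ee_pos: [0.5613, 0.048, 0.1951]
orientation: [3.141, -0.001, 0.173]
wrist_force: [-2.3, -0.3, 8.5]
finger_gap: 0.0876
finger_force: 4.3
```

Request:
{"name": "send_rows", "arguments": {
  "increments": "0.0875 0 0 0.0002 0 0 0; 0.0875 0 0 0.0002 0 0 0; 0.0875 0 0 0.0002 0 0 0; 0.0875 0 0 0.0002 0 0 0; 0.0875 0 0 0.0002 0 0 0"
}}

```text
t: 27.7
ee_pos: [0.5613, 0.0479, 0.1951]
orientation: [3.141, -0.001, 0.173]
wrist_force: [-2.7, -0.2, 10.1]
finger_gap: 0.0875
finger_force: 4.9
```

```bash
cat > f.py <<'E'
from h import *
F=[];M=[]
for _ in range(10): get_image('wrist');s=arm.state();F.append(s['wrist_force']);M.append(s['moment'])
print('t',s['t'],'F',np.mean(F,0).round(2),'M',np.mean(M,0).round(2),s['finger_force'])
i=grab('wrist')[1];cv2.imwrite('pics/w14.png',i)
h=cv2.cvtColor(i,cv2.COLOR_BGR2HSV);m=((h[...,0]>25)&(h[...,0]<50)&(h[...,1]>150)&(h[...,2]>50)).astype(np.uint8);m[:,:200]=0;m[:,370:]=0;m[:150]=0
c=cv2.boundingRect(m);print(c);x,y,w,hh=c;r=int(np.median(np.nonzero(m)[0]));print(r)
print(i[r-3:r+4,x:x+w].mean(0).astype(int)[:,:2].tolist())
E
python3 f.py
```

```text
t 28.2 F [-3.24 -0.57  9.63] M [-0.06  0.76  0.06] 4.937280700542033
(229, 238, 112, 27)
250
[[72, 184], [71, 195], [72, 197], [71, 197], [71, 197], [72, 198], [72, 198], [73, 198], [71, 198], [73, 199], [73, 199], [73, 199], [73, 199], [73, 199], [73, 199], [74, 200], [73, 199], [73, 200], [73, 199], [74, 200], [74, 200], [74, 200], [74, 201], [74, 200], [74, 200], [75, 201], [74, 200], [75, 201], [75, 202], [75, 201], [76, 201], [75, 202], [75, 200], [73, 195], [63, 171], [46, 119], [35, 78], [42, 106], [59, 160], [71, 191], [76, 201], [77, 201], [76, 199], [77, 187], [80, 165], [82, 141], [86, 126], [89, 118], [91, 115], [92, 114], [93, 114], [94, 113], [94, 113], [94, 112], [94, 112], [94, 112], [95, 113], [94, 113], [94, 113], [94, 113], [94, 113], [94, 114], [92, 116], [89, 120], [87, 128], [84, 144], [82, 169], [79, 190], [80, 202], [79, 204], [79, 204], [77, 201], [71, 184], [56, 142], [39, 85], [38, 80], [54, 136], [71, 185], [78, 202], [79, 205], [79, 205], [79, 205], [79, 205], [79, 205], [79, 205], [80, 205], [79, 204], [79, 204], [80, 206], [80, 205], [80, 206], [79, 205], [80, 206], [79, 205], [79, 205], [79, 205], [80, 206], [80, 206], [80, 206], [80, 206], [80, 206], [80, 206], [80, 206], [79, 205], [79, 205], [79, 205], [79, 205], [80, 205], [81, 207], [82, 208], [84, 206], [86, 191]]
```

About 9.6 N of push, and under load the bubble is at 54.9 against a line middle of 55.3 (0.2 mm off). One last overall look before handing in.

Run:
```python
from h import *
t=grab('top')[1];s=grab('side')[1];w=cv2.imread('pics/w14.png')
o=np.zeros((600,800,3),np.uint8);o[:300,:400]=cv2.resize(t,(400,300));o[:300,400:]=cv2.resize(s,(400,300));o[300:,:400]=cv2.resize(w,(400,300));o[300:,400:]=cv2.resize(s[130:280,240:440],(400,300))
cv2.imwrite('pics/c14.png',o);print(arm.state()['wrist_force'])
```

```text
[-2.52803238 -0.80678388  9.98732686]
```

View pics/c14.png

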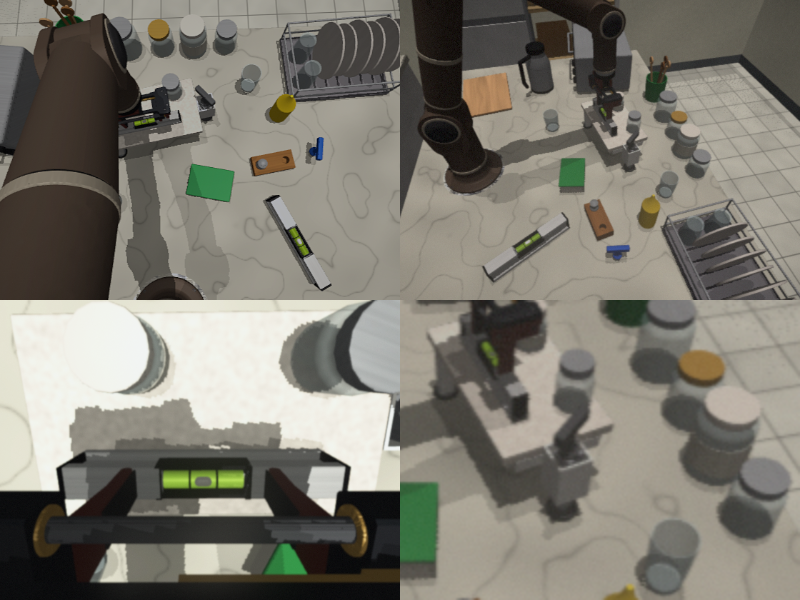

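The picture shows the key standing in the socket, both fingers pressing beside the window with the bubble centred between the lines, and everything else where it was.

```bash
python3 -c "
from workcell import order
print(order.job_done())"
```

```text
the job is handed in; nothing more can be done
None
```

The job is handed in at about 28 s of the allowed 58 s: the key is fully home in the socket, the bubble sits about 0.2 mm from the middle under load, the level is pressed from above with about 10 N, and everything else is where it was; no verdict was shown.

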